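# Index the coaster turntable to the next hole

## Task

Bring the next coaster round: with the fingertips press the indexing plunger (the black dished head near the edge of the turntable) down to free its pin, push the table round clockwise, seen from above, to the very next hole, a quarter turn on, and let the plunger spring fully up into it, then take the hand away. Nothing is to be grasped or lifted; the coasters are tacky, so do not touch them or shake them off their studs, and leave the other things on the bench where they stand.

Things in the scene. Friction and masses are not known exactly. Their poses are not given: they have to be found in the camera images.
- turntable (a joint): turning angle of the round table (platter) of the indexing turntable, rad: 0 at the start hole, grows as the table turns clockwise seen from above; the four holes are a quarter turn apart, so the next hole is at 1.571. The table turns freely but for slight friction (about 0.15 N m), and has about 0.01 rad of play when the pin is in a hole.
- plunger (a joint): how far the indexing plunger is pressed down, m: 0 fully up (its pin in a hole), 0.015 at its stop. The spring pushes it up with about 5 N at the top, 10 N at the stop. The plunger rides round on the table and holds a pin that sticks up from below into a hole of the fixed ring; the pin is clear of the hole from 0.012 on, and between two holes it cannot come back further than about 0.0115 until the next hole is over the pin, where it springs up by itself.
- plunger_head (a point): centre of the floor of the plunger's round black dished head, where it is pressed. Head 54 mm in diameter, its floor 44 mm across inside a rim 8 mm high and 5 mm wide; floor 80 mm above the work surface when up (it sinks 15 mm at the stop). It stands near the edge of the table, 132 mm from the turning axis, and goes round with the table.
- table_axis (a point): point on the vertical turning axis, in the top face of the round table, 54 mm above the work surface. Aluminium table 320 mm in diameter covered with a round of baking paper; round it, with its top 1 mm higher, the fixed steel ring (402 mm outside) with four brass-bushed holes, 13 mm wide, 179 mm from the axis. Base and ring are bolted down.
- pin_tip (a point): domed tip of the plunger's 10 mm steel pin, 179 mm from the axis, straight outward of the plunger head; with the plunger up it shows in a hole of the ring, 2 mm above the ring's top.
- coaster1: a square coaster, 85 x 85 x 8 mm, poured with teal resin over two thirds, still tacky, loose on four 8 mm rubber studs on the turntable, one of four in a two-by-two square; origin at the centre of its underside, z up.
- seat1 (a point): centre of the four stud tops under coaster1, 66 mm from the turning axis; goes round with the table, 62 mm above the work surface.
- coaster2: a square coaster, 85 x 85 x 8 mm, poured with teal resin over two thirds, still tacky, loose on four 8 mm rubber studs on the turntable, one of four in a two-by-two square; origin at the centre of its underside, z up.
- seat2 (a point): centre of the four stud tops under coaster2, 66 mm from the turning axis; goes round with the table, 62 mm above the work surface.
- coaster3: a square coaster, 85 x 85 x 8 mm, bare, sand-coloured, loose on four 8 mm rubber studs on the turntable, one of four in a two-by-two square; origin at the centre of its underside, z up.
- seat3 (a point): centre of the four stud tops under coaster3, 66 mm from the turning axis; goes round with the table, 62 mm above the work surface.
- coaster4: a square coaster, 85 x 85 x 8 mm, bare, sand-coloured, loose on four 8 mm rubber studs on the turntable, one of four in a two-by-two square; origin at the centre of its underside, z up.
- seat4 (a point): centre of the four stud tops under coaster4, 66 mm from the turning axis; goes round with the table, 62 mm above the work surface.
- jar1: a pigment jar with a black lid, 70 mm in diameter, 66 mm tall; stands by, not part of the work; origin at the centre of its underside.
- cup1: an empty paper cup, 72 mm wide at the mouth, 72 mm tall; stands by, not part of the work; origin at the centre of its underside.
- tape: a roll of yellow masking tape lying flat, 88 mm in diameter, 24 mm tall; stands by, not part of the work; origin at the centre of its underside.
- cup2: a paper cup 80 mm tall with a mixing stick leaning in it up to 140 mm; stands by, not part of the work; origin at the centre of its underside.
- jar2: a larger pigment jar with a black lid, 76 mm in diameter, 74 mm tall; stands by, not part of the work; origin at the centre of its underside.
- hardener: a clear bottle with a white cap, 60 mm in diameter, 150 mm tall; stands by, not part of the work; origin at the centre of its underside.
- spare: a bare coaster lying on the table, 85 x 85 x 8 mm; stands by, not part of the work; origin at the centre of its underside.
Not all that is in view belongs to the job. What is shaped like the coaster4 but green or orange is not meant. What is shaped like the coaster3 but orange or pink is not meant.

How it is judged:
By the outcome, as a careful person would: the job done as asked, in the order asked, and still so for the second after the job is handed in, with the robot touching nothing.
It also fails if it takes over 42 s, if anything falls off the work surface, if the arm or the gripper's body presses on something with over 40 N, if the wrist force passes 120 N, or if a joint passes its speed limit or range.

## Robot

A 6-joint arm with a two-finger parallel gripper is mounted at the origin on the work surface. World frame = base frame: x ahead of the robot, y to its left, z up, the work surface at z = 0. Lengths are in m, angles in degrees, forces in N, time in s.
With the tool pointing down it reaches from about 0.3 to 0.75 m from the base axis. Payload 8.5 kg.
Tool frame: the origin (TCP) lies between the finger pads; the fingertips stand 25 mm ahead of it and the grasp point (between the pads) lies 6 mm ahead of it; z points along the fingers, y is the line along which they close (so a half turn about z gives the same grasp; the last joint's range is limited). The gripper opens to 88 mm and grips with 3 to 60 N. Pads are 18 mm wide; open, the fingers measure 123 mm over their backs; the gripper's body (75 mm by 187 mm) begins 45 mm behind the grasp point.
Start: joints at [-12.336, 21.807, 74.336, -0, 83.858, -12.336], TCP at [0.55, 0, 0.264] pointing down, gripper open.
Joint ranges: [-178.18, 178.18], [-50.72, 133.34], [12.68, 142.11], [-81.47, 261.47], [9.98, 163.14], [-165.26, 165.26]. Speed limits (degrees/s): [136.94, 136.94, 180, 180, 180, 180].

## Interface

Orientations are given as a 3x3 rotation matrix whose columns are the frame's x, y, z axes.
In Python, from cell import robot gives the robot as it stands. The module is installed in compiled form; this text tells all that it offers.
- The arm moves only by the shell command python3 -m crank 'ROWS' [FORCE]. ROWS is JSON, a list of rows, each a list of 3 entries, a list of its own where there are three numbers: the shift along the tool's x, y, z in cm, then the turn, a rotation vector about the tool's x, y, z in degrees, then the opening, from 0 (shut) to 1 (fully open). In form: [[[tx, ty, tz], [wx, wy, wz], gripper], ...]. A call has 1 to 5 rows; each row is the pose to reach, as a shift and turn from the pose commanded when the call began, along the tool's axes at that moment; what a row does not reach only later rows make up. A row lasts 1/10 s, in which the tool goes at most 50 mm and 8.59 degrees, less where a joint would pass 70% of its speed; a pose out of reach is approached as far as the arm can. A call with a gripper value outside its range is refused whole. The fingers move at their own pace and stop on an object; FORCE is the grip in N (left out, the last holds). Time passes only in rows, so rows that repeat a pose let the fingers close. It gives the time, the measured TCP pose, the force, the opening and the grip force at its end, in the units of the state.
- robot.observe(): the state, without advancing time (a new reading comes with each control period).
- robot.grab_frame(name): name is "scene" or "side" or "wrist"; returns the picture (384x512x3 uint8, blue, green, red); there is no depth.
- robot.camera_params(name): a dict with "vertical_fov" (degrees; the focal length in pixels is half the picture's height over the tangent of half this angle, whatever the lens; pixels are square), "cx", "cy" (the principal point, pixels), "R" (3x3) and "t" (3): a world point X has camera coordinates R X + t. Camera axes: x right, y down, z forward; pixel columns grow to the right and rows downward; lengths in m; the calibration is good to about 2 mm. A picture is of the moment at which its call begins: read the wrist's pose just before it. camera_params takes no time and is no camera call; for the wrist camera it gives the pose at the moment of the call.
- robot.hand_in(): hands the job in; it is judged then, once.
The state is a dict: "clock": time; "joint_pos": joint angles; "joint_velocities": joint speeds; "tau": joint torques, N m; "position": TCP position; "tool_rot": TCP orientation; "ft_force": force on the tool from outside, world axes, zero at the start; "torque": the same for the moment, N m; "grip_width": finger opening in m; "grasp_force": force on a finger pad.
Only numpy, scipy, OpenCV 4.12 (cv2) and the standard library are available. Lean on these libraries where they do the work, as an engineer would, in place of code of your own. Each camera call takes 0.05 s, during which the arm holds its last target. There are 200 camera calls.

## Working session

There is one attempt and no reset: what is moved stays moved. The work goes in short steps, Python scripts to look and compute and a shell command to move; the robot and the scene stay as the last step left them, time stands still between calls to the robot, and variables do not carry over. Pictures are saved under pics/ and viewed, at most 10 in all, crops included, and the job is handed in when it is done.

```bash
mkdir -p pics; python3 - <<'E'
from cell import robot
import cv2,numpy as np
for n in("scene","side"):
    cv2.imwrite(f"pics/{n}0.png",robot.grab_frame(n)); p=robot.camera_params(n); print(n,p)
s=robot.observe(); print(s["position"],s["tool_rot"],s["clock"],s["ft_force"])
E
```

```text
scene {'vertical_fov': 42.99342020890205, 'cx': 258.91052995800175, 'cy': 192.35786608024927, 'R': array([[ 0.74626786,  0.66546703,  0.01542426],
       [ 0.50864251, -0.55514828, -0.65809816],
       [-0.42937988,  0.49896294, -0.75277414]]), 't': array([-0.41280685, -0.24351773,  2.02785913])}
side {'vertical_fov': 42.71494867412477, 'cx': 254.41949745796526, 'cy': 185.90195472694262, 'R': array([[ 0.71639898, -0.69768873, -0.00171196],
       [-0.39892327, -0.40760584, -0.82141202],
       [ 0.5723921 ,  0.58914168, -0.57033268]]), 't': array([-0.4221498 ,  0.30997893,  1.49831979])}
[5.49793618e-01 5.50437311e-05 2.63210328e-01] [[-4.17940173e-05  9.99999212e-01 -1.25473278e-03]
 [ 9.99999965e-01  4.21227812e-05  2.61993824e-04]
 [ 2.62046470e-04 -1.25472178e-03 -9.99999179e-01]] 0.1 [-1.20909278  0.31782821  0.19627036]
```

View pics/scene0.png

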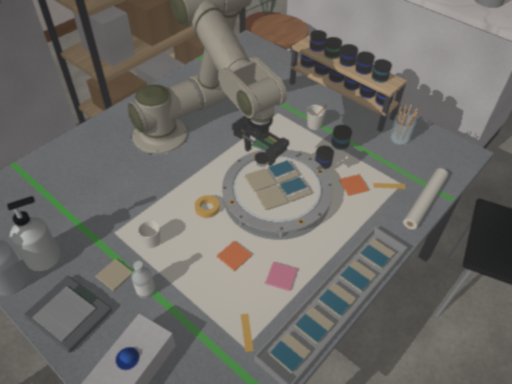

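View pics/side0.png

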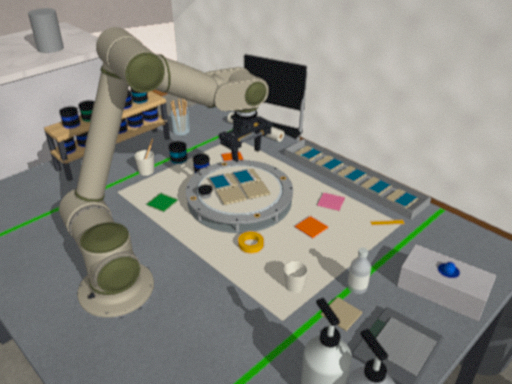

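The table is centred near scene (278,190) and side (241,193), and the black head is near side (205,189) and scene (262,157). I'll enlarge both.

```bash
python3 - <<'E'
import cv2,numpy as np
a=cv2.imread("pics/scene0.png")[115:245,205:350];b=cv2.imread("pics/side0.png")[135:240,165:310]
f=lambda i:cv2.resize(i,None,fx=5.5,fy=5.5,interpolation=cv2.INTER_CUBIC)
cv2.imwrite("pics/c1.png",cv2.resize(a,None,fx=4.6,fy=4.6,interpolation=cv2.INTER_CUBIC));cv2.imwrite("pics/c2.png",f(b))
E
```

```text
(no output)
```

View pics/c1.png

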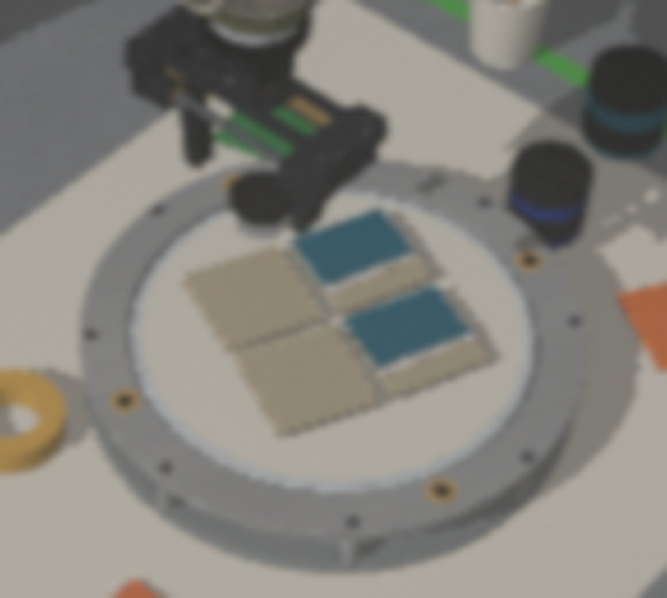

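View pics/c2.png

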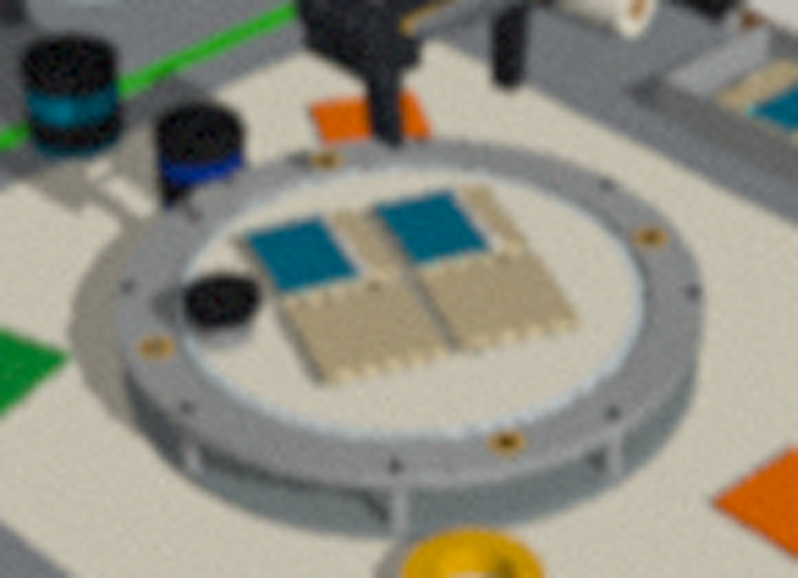

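The scene crop shows the holes at (232,183, pin), (530,260), (442,490) and (125,400), with the head at (262,195). In the side crop they are at (155,347, pin), (325,160), (650,236) and (507,441), with the head at (222,300).

```bash
cat > h.py <<'E'
from cell import robot
import numpy as np
def bp(n,uv,z,p=None):
    p=p or robot.camera_params(n); f=192/np.tan(np.radians(p["vertical_fov"]/2))
    R,t=p["R"],p["t"]; C=-R.T@t
    d=R.T@np.array([(uv[0]-p["cx"])/f,(uv[1]-p["cy"])/f,1]); return C+d*(z-C[2])/d[2]
E
python3 - <<'E'
from h import *
S=lambda x,y:(x/4.6+205-.4,y/4.6+115-.4)
D=lambda x,y:(x/5.5+165-.4,y/5.5+135-.4)
for n,F,H,hd,oth in(("scene",S,[(232,183),(530,260),(442,490),(125,400)],(262,188),{"jar1lid":((552,165),.066),"jar2lid":((627,75),.074)}),("side",D,[(155,347),(325,160),(650,236),(507,441)],(222,292),{"jar1lid":((200,130),.066),"jar2lid":((70,62),.074)})):
    P=np.array([bp(n,F(*h),.055) for h in H])[:,:2]; c=P.mean(0); h=bp(n,F(*hd),.088)[:2]
    print(n,P.round(4).tolist(),"c",c.round(4),"r",np.linalg.norm(P-c,axis=1).round(4),"ang",np.degrees(np.arctan2(*(P-c).T[::-1])).round(1))
    print("head",h.round(4),np.linalg.norm(h-c).round(4),np.degrees(np.arctan2(*(h-c)[::-1])).round(1))
    for k,(q,z) in oth.items(): print(k,bp(n,F(*q),z).round(3))
E
```

```text
scene [[0.4107, 0.136], [0.6489, 0.2339], [0.7434, 0.0001], [0.5092, -0.0958]] c [0.5781 0.0685] r [0.1804 0.1799 0.179  0.1782] ang [ 158.    66.8  -22.5 -112.7]
head [0.455 0.123] 0.1346 156.1
jar1lid [0.601 0.325 0.066]
jar2lid [0.586 0.453 0.074]
side [[0.413, 0.1402], [0.6467, 0.2361], [0.7435, 0.0014], [0.509, -0.0943]] c [0.578  0.0709] r [0.179  0.1789 0.1794 0.179 ] ang [ 157.2   67.4  -22.8 -112.7]
head [0.4565 0.1205] 0.1313 157.8
jar1lid [0.597 0.318 0.066]
jar2lid [0.581 0.454 0.074]
```

The two cameras agree to 2 mm. The hole radius measures 179 mm, as it should. The axis is at about (0.578, 0.070) and the head at about (0.456, 0.120). I'll go above the head with the fingers shut, then check.

```bash
python3 -m crank '[[[3,-2.4,0],[0,0,0],0],[[6,-4.7,1],[0,0,0],0],[[9,-7,4],[0,0,0],0],[[12.04,-9.4,8],[0,0,0],0],[[12.04,-9.4,11],[0,0,0],0]]' 20; python3 -m crank '[[[0,0,0.7],[0,0,0],0],[[0,0,1.4],[0,0,0],0],[[0,0,1.4],[0,0,0],0],[[0,0,1.4],[0,0,0],0],[[0,0,1.4],[0,0,0],0]]'
python3 - <<'E'
from h import *
import cv2
s=robot.observe();print(s["position"],s["ft_force"],s["grip_width"],s["tool_rot"].round(4) if hasattr(s["tool_rot"],'round') else s["tool_rot"])
a=robot.grab_frame("scene")[120:200,215:315];b=robot.grab_frame("side")[140:220,155:255];w=robot.grab_frame("wrist")
f=lambda i:cv2.resize(i,(400,320),interpolation=cv2.INTER_CUBIC)
cv2.imwrite("pics/d.png",np.vstack([np.hstack([f(a),f(b)]),np.hstack([cv2.resize(w[:, :],(373,280)),np.zeros((280,427,3),np.uint8)])]))
E
```

```text
clock: 0.6
position: [0.4533, 0.1227, 0.1527]
tool_rot: [[-0.003, 1.0, -0.001], [1.0, 0.003, 0.0], [0.0, -0.001, -1.0]]
ft_force: [1.6, -0.5, 0.5]
grip_width: 0.0497
grasp_force: 0.0
clock: 1.1
position: [0.4567, 0.1201, 0.1407]
tool_rot: [[0.001, 1.0, 0.002], [1.0, -0.001, -0.0], [-0.0, 0.002, -1.0]]
ft_force: [0.7, 0.1, 0.6]
grip_width: 0.0102
grasp_force: 0.0
[0.4567106  0.12005099 0.14067648] [0.6541624  0.08250805 0.57234069] 0.010170145331814566 [[ 7.e-04  1.e+00  2.e-03]
 [ 1.e+00 -7.e-04 -0.e+00]
 [-0.e+00  2.e-03 -1.e+00]]
```

View pics/d.png

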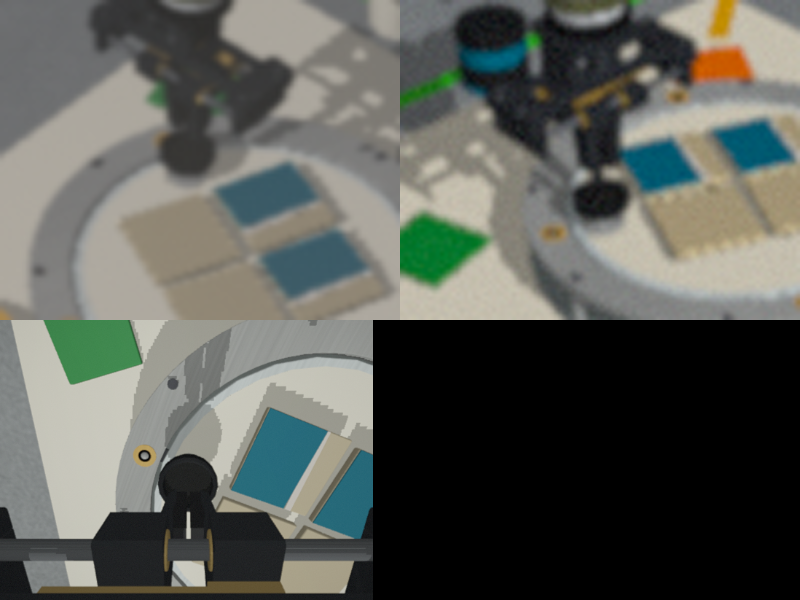

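Wrist view: the pin sits in its brass hole at mosaic (144,455) and the head's rim circle is centred at about (188,483). I'll use this for a refined position.

```bash
python3 - <<'E'
from h import *
k=512/373
for uv,z in(((144.5,135.5),.057),((188,163),.088),((159,163),.088),((217,163),.088),((188,134),.088)): print(bp("wrist",(uv[0]*k,uv[1]*k),z).round(4))
print(robot.observe()["grip_width"])
E
```

```text
[0.4135 0.1387 0.057 ]
[0.4567 0.1227 0.088 ]
[0.4312 0.1227 0.088 ]
[0.4822 0.1227 0.088 ]
[0.4567 0.1493 0.088 ]
0.00021598504198871405
```

```bash
python3 -m crank '[[[0.1,0,1],[0,0,0],0],[[0.1,0,2],[0,0,0],0],[[0.1,0,2.8],[0,0,0],0],[[0.1,0,3.2],[0,0,0],0],[[0.1,0,3.2],[0,0,0],0]]' 20; python3 -m crank '[[[0,0,0.3],[0,0,0],0],[[0,0,0.6],[0,0,0],0],[[0,0,0.9],[0,0,0],0],[[0,0,0.9],[0,0,0],0],[[0,0,0.9],[0,0,0],0]]'
```

```text
clock: 1.75
position: [0.4557, 0.1214, 0.107]
tool_rot: [[0.0, 1.0, -0.002], [1.0, -0.0, -0.0], [-0.0, -0.002, -1.0]]
ft_force: [1.0, -0.5, -0.1]
grip_width: 0.0007
grasp_force: 0.0
clock: 2.25
position: [0.4562, 0.1214, 0.0993]
tool_rot: [[-0.0, 1.0, 0.001], [1.0, 0.0, 0.0], [0.0, 0.001, -1.0]]
ft_force: [-1.7, 0.6, 5.9]
grip_width: 0.0003
grasp_force: 3.5
```

Contact force and height match the dish floor, so the fingers aren't on the rim. I'll press on to the stop.

```bash
python3 -m crank '[[[0,0,0.3],[0,0,0],0],[[0,0,0.6],[0,0,0],0],[[0,0,0.9],[0,0,0],0],[[0,0,1.0],[0,0,0],0],[[0,0,1.0],[0,0,0],0]]'; python3 -c "
from h import *
c=np.array([.578,.0697])
a0=np.radians(157.4);
for i in range(1,19):
  a=a0-np.radians(5*i); d=.132*(np.array([np.cos(a),np.sin(a)])-np.array([np.cos(a0),np.sin(a0)]))*100
  print(5*i,'tx',d[1].round(2),'ty',d[0].round(2))"
```

```text
clock: 2.75
position: [0.4564, 0.1216, 0.0903]
tool_rot: [[-0.0, 1.0, 0.002], [1.0, 0.0, 0.0], [0.0, 0.002, -1.0]]
ft_force: [-4.5, 1.3, 18.3]
grip_width: 0.0002
grasp_force: 9.6
5 tx 1.04 ty 0.49
10 tx 2.04 ty 1.07
15 tx 2.98 ty 1.73
20 tx 3.86 ty 2.47
25 tx 4.67 ty 3.29
30 tx 5.41 ty 4.17
35 tx 6.07 ty 5.11
40 tx 6.65 ty 6.11
45 tx 7.13 ty 7.16
50 tx 7.52 ty 8.24
55 tx 7.82 ty 9.35
60 tx 8.02 ty 10.49
65 tx 8.12 ty 11.63
70 tx 8.11 ty 12.79
75 tx 8.01 ty 13.93
80 tx 7.81 ty 15.07
85 tx 7.51 ty 16.18
90 tx 7.11 ty 17.26
```

At the stop (18 N). I'll start turning.

```bash
python3 -m crank '[[[0.25,0.1,0],[0,0,0],0],[[0.62,0.28,0],[0,0,0],0],[[1.04,0.49,0],[0,0,0],0],[[1.55,0.77,0],[0,0,0],0],[[2.04,1.07,0],[0,0,0],0]]'; python3 -m crank '[[[0.48,0.32,0],[0,0,0],0],[[0.94,0.66,0],[0,0,0],0],[[1.39,1.02,0],[0,0,0],0],[[1.82,1.40,0],[0,0,0],0],[[1.82,1.40,0],[0,0,0],0]]'
python3 - <<'E'
from h import *
import cv2
a=robot.grab_frame("scene")[120:200,215:315];b=robot.grab_frame("side")[140:220,165:265];w=robot.grab_frame("wrist")
f=lambda i:cv2.resize(i,(400,320),interpolation=cv2.INTER_CUBIC)
cv2.imwrite("pics/e.png",np.vstack([np.hstack([f(a),f(b)]),np.hstack([cv2.resize(w,(373,280)),np.zeros((280,427,3),np.uint8)])]))
E
```

```text
clock: 3.25
position: [0.4677, 0.142, 0.0903]
tool_rot: [[0.0, 1.0, 0.004], [1.0, -0.0, 0.0], [0.0, 0.004, -1.0]]
ft_force: [-1.9, -1.8, 15.1]
grip_width: 0.0005
grasp_force: 7.6
clock: 3.75
position: [0.4824, 0.1606, 0.0904]
tool_rot: [[-0.0, 1.0, 0.005], [1.0, 0.0, 0.001], [0.001, 0.005, -1.0]]
ft_force: [-0.0, 1.2, 13.4]
grip_width: 0.0005
grasp_force: 6.7
```

View pics/e.png

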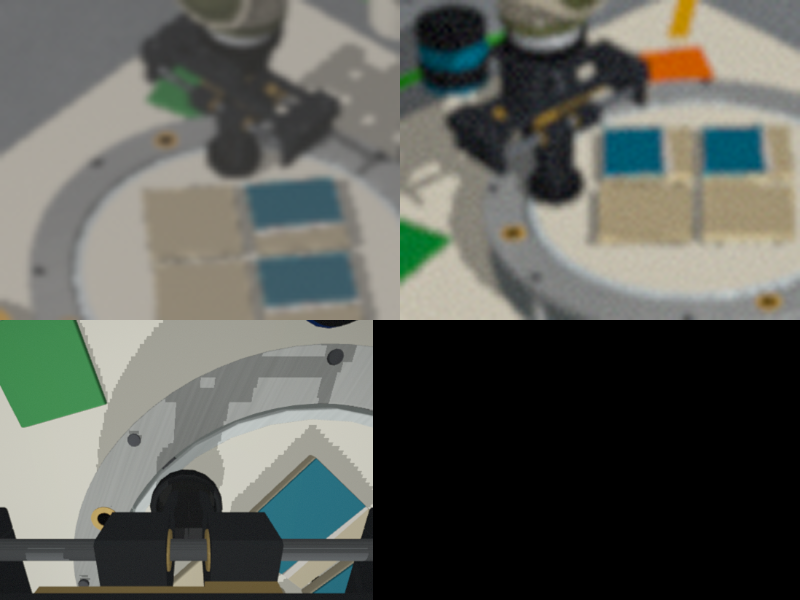

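The table carries along: about 20° turned, head under the fingertips (wrist mosaic (187,490)), coasters in place. Continuing to 70°, pressed.

```bash
python3 -m crank '[[[0.3,0.28,0],[0,0,0],0],[[0.72,0.7,0],[0,0,0],0],[[1.13,1.18,0],[0,0,0],0],[[1.52,1.66,0],[0,0,0],0],[[1.89,2.17,0],[0,0,0],0]]'; python3 -m crank '[[[0.32,0.47,0],[0,0,0],0],[[0.62,0.96,0],[0,0,0],0],[[0.9,1.47,0],[0,0,0],0],[[1.15,1.99,0],[0,0,0],0],[[1.38,2.52,0],[0,0,0],0]]';  python3 -m crank '[[[0.21,0.53,0],[0,0,0],0],[[0.39,1.08,0],[0,0,0],0],[[0.55,1.63,0],[0,0,0],0],[[0.69,2.19,0],[0,0,0],0],[[0.8,2.76,0],[0,0,0],0]]';  python3 -m crank '[[[0.09,0.55,0],[0,0,0],0],[[0.15,1.1,0],[0,0,0],0],[[0.19,1.65,0],[0,0,0],0],[[0.2,2.29,0],[0,0,0],0],[[0.18,2.6,0],[0,0,0],0]]'
```

```text
clock: 4.4
position: [0.5036, 0.1791, 0.0904]
tool_rot: [[0.0, 1.0, 0.004], [1.0, -0.0, 0.0], [0.0, 0.004, -1.0]]
ft_force: [-1.1, -1.2, 13.9]
grip_width: 0.0008
grasp_force: 6.5
clock: 4.9
position: [0.5287, 0.1929, 0.0904]
tool_rot: [[0.0, 1.0, 0.004], [1.0, -0.0, 0.0], [0.0, 0.004, -1.0]]
ft_force: [-0.4, -0.7, 13.0]
grip_width: 0.0005
grasp_force: 6.1
clock: 5.4
position: [0.5562, 0.2009, 0.0904]
tool_rot: [[0.0, 1.0, 0.003], [1.0, -0.0, 0.0], [0.0, 0.003, -1.0]]
ft_force: [-1.1, 0.2, 10.6]
grip_width: 0.0004
grasp_force: 6.1
clock: 5.9
position: [0.5824, 0.2028, 0.0904]
tool_rot: [[0.0, 1.0, 0.004], [1.0, -0.0, 0.001], [0.001, 0.004, -1.0]]
ft_force: [-1.5, 0.5, 11.5]
grip_width: -0.0003
grasp_force: 5.8
```

Now at about 69°. I'll ease up so the pin rides under the ring, with the fingertips still inside the rim.

```bash
python3 -m crank '[[[0,0,-0.15],[0,0,0],0],[[0,0,-0.3],[0,0,0],0],[[0,0,-0.45],[0,0,0],0],[[0,0,-0.55],[0,0,0],0],[[0,0,-0.55],[0,0,0],0]]'; python3 -m crank '[[[-0.02,0.3,0],[0,0,0],0],[[-0.05,0.6,0],[0,0,0],0],[[-0.08,0.9,0],[0,0,0],0],[[-0.14,1.2,0],[0,0,0],0],[[-0.2,1.5,0],[0,0,0],0]]'
python3 - <<'E'
from h import *
import cv2
a=robot.grab_frame("scene")[125:205,240:340];b=robot.grab_frame("side")[130:210,165:265];w=robot.grab_frame("wrist")
f=lambda i:cv2.resize(i,(400,320),interpolation=cv2.INTER_CUBIC)
cv2.imwrite("pics/g.png",np.vstack([np.hstack([f(a),f(b)]),np.hstack([cv2.resize(w,(373,280)),np.zeros((280,427,3),np.uint8)])]))
E
```

```text
clock: 6.4
position: [0.581, 0.2025, 0.0941]
tool_rot: [[-0.0, 1.0, -0.0], [1.0, 0.0, -0.0], [-0.0, -0.0, -1.0]]
ft_force: [0.4, 1.0, 1.8]
grip_width: 0.0004
grasp_force: 0.8
clock: 6.9
position: [0.5953, 0.2005, 0.094]
tool_rot: [[0.0, 1.0, -0.003], [1.0, -0.0, -0.0], [-0.0, -0.003, -1.0]]
ft_force: [-5.5, 0.1, 4.0]
grip_width: 0.0004
grasp_force: 5.3
```

View pics/g.png

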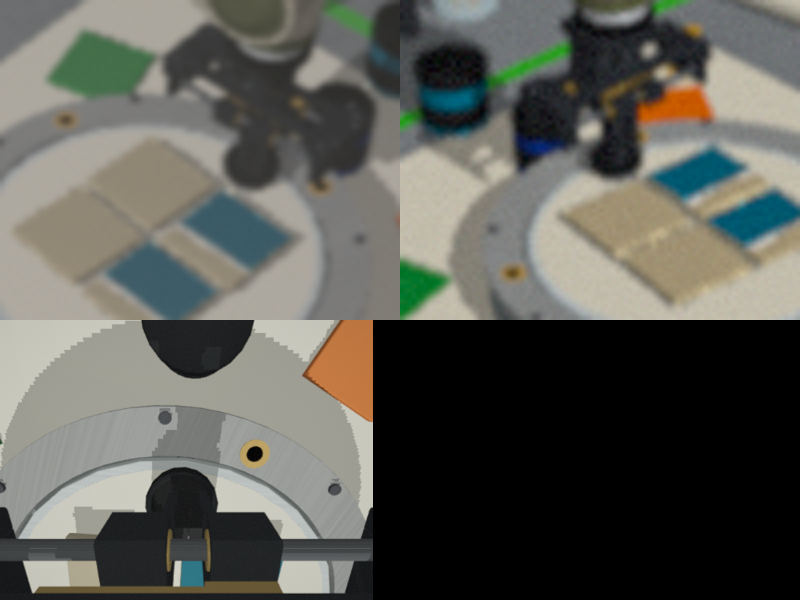

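The fingers are pushing on the front rim (lag about 4 mm). The target hole is at wrist mosaic (255,453) and the coasters look fine. Pushing on gently.

```bash
python3 -m crank '[[[-0.03,0.3,-0.1],[0,0,0],0],[[-0.09,0.6,-0.15],[0,0,0],0],[[-0.15,0.9,-0.15],[0,0,0],0],[[-0.21,1.2,-0.15],[0,0,0],0],[[-0.28,1.5,-0.15],[0,0,0],0]]'; python3 -m crank '[[[-0.08,0.25,0],[0,0,0],0],[[-0.16,0.5,0],[0,0,0],0],[[-0.24,0.75,0],[0,0,0],0],[[-0.33,1.0,0],[0,0,0],0],[[-0.42,1.25,0],[0,0,0],0]]'
```

```text
clock: 7.55
position: [0.6087, 0.1975, 0.0942]
tool_rot: [[-0.0, 1.0, -0.008], [1.0, 0.0, -0.001], [-0.001, -0.008, -1.0]]
ft_force: [-10.9, -0.9, 0.9]
grip_width: 0.0003
grasp_force: 4.4
clock: 8.05
position: [0.6214, 0.1936, 0.0943]
tool_rot: [[-0.0, 1.0, -0.008], [1.0, 0.0, -0.0], [-0.0, -0.008, -1.0]]
ft_force: [-10.7, 0.0, 0.7]
grip_width: 0.0004
grasp_force: 4.2
```

```bash
python3 -m crank '[[[-0.06,0.15,0],[0,0,0],0],[[-0.12,0.3,0],[0,0,0],0],[[-0.18,0.45,0],[0,0,0],0],[[-0.24,0.6,0],[0,0,0],0],[[-0.3,0.75,0],[0,0,0],0]]'
```

```text
clock: 8.55
position: [0.6305, 0.1904, 0.0954]
tool_rot: [[-0.0, 1.0, -0.002], [1.0, 0.0, -0.001], [-0.001, -0.002, -1.0]]
ft_force: [-4.3, -3.1, 7.1]
grip_width: 0.0006
grasp_force: 5.6
```

fz jumped to 7 N, so the pin seems to have sprung into the hole and pressed the head against the fingertips. Easing up should confirm it.

```bash
python3 -m crank '[[[0.02,-0.1,-0.1],[0,0,0],0],[[0.04,-0.2,-0.2],[0,0,0],0],[[0.04,-0.2,-0.4],[0,0,0],0],[[0.04,-0.2,-0.5],[0,0,0],0],[[0.04,-0.2,-0.5],[0,0,0],0]]'
```

```text
clock: 9.05
position: [0.6305, 0.1906, 0.1018]
tool_rot: [[0.0, 1.0, 0.004], [1.0, -0.0, -0.0], [-0.0, 0.004, -1.0]]
ft_force: [3.7, -2.3, 6.8]
grip_width: 0.0004
grasp_force: 3.5
```

It's in the hole: at 3 mm pressed it still bears with about 6 N. I'll lift away.

```bash
python3 -m crank '[[[0,0,-0.2],[0,0,0],0],[[0,0,-0.5],[0,0,0],0],[[0,0,-1.2],[0,0,0],0],[[0,0,-2.5],[0,0,0],0],[[0,0,-4.5],[0,0,0],0]]';python3 -m crank '[[[0,0,-3],[0,0,0],0],[[-2,-2,-6],[0,0,0],0],[[-5,-5,-9],[0,0,0],0],[[-8,-8,-10],[0,0,0],0],[[-11,-11,-10],[0,0,0],0]]'
python3 -m crank '[[[0,-3,0],[0,0,0],0],[[0,-6,0],[0,0,0],0],[[0,-9,0],[0,0,0],0],[[0,-9,0],[0,0,0],0],[[0,-9,0],[0,0,0],0]]'
python3 - <<'E'
from h import *
import cv2
a=robot.grab_frame("scene")[115:245,205:350];b=robot.grab_frame("side")[130:240,165:310]
f=lambda i:cv2.resize(i,None,fx=2.75,fy=2.75,interpolation=cv2.INTER_CUBIC)[:300]
cv2.imwrite("pics/h.png",np.hstack([f(a),f(b)[:300]]))
E
```

```text
clock: 9.55
position: [0.6284, 0.191, 0.1456]
tool_rot: [[-0.0, 1.0, -0.003], [1.0, 0.0, -0.0], [-0.0, -0.003, -1.0]]
ft_force: [-0.9, -0.1, 0.8]
grip_width: 0.0002
grasp_force: 0.0
clock: 10.05
position: [0.518, 0.0802, 0.2481]
tool_rot: [[-0.001, 1.0, 0.003], [1.0, 0.001, -0.0], [-0.0, 0.003, -1.0]]
ft_force: [-0.0, 0.1, -0.2]
grip_width: 0.0003
grasp_force: 0.0
clock: 10.55
position: [0.4292, 0.081, 0.2465]
tool_rot: [[-0.0, 1.0, 0.001], [1.0, 0.0, 0.0], [0.0, 0.001, -1.0]]
ft_force: [0.4, -0.4, -0.8]
grip_width: 0.0008
grasp_force: 0.0
```

View pics/h.png

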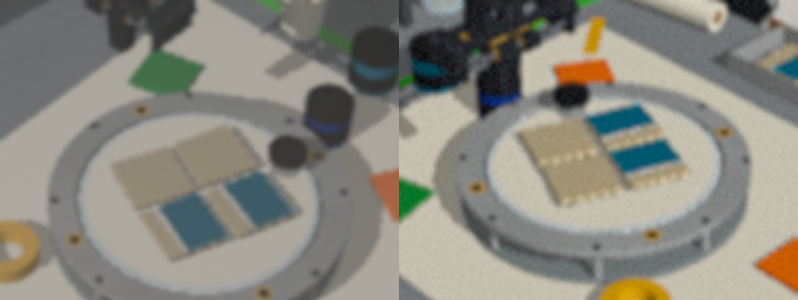

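The head now stands next to the second hole (scene mosaic (288,150), hole (316,156)). All four coasters are on their studs, the other things are where they stood, and the hand is clear.

```bash
python3 -c "
from cell import robot
print(robot.hand_in())"
```

```text
the job is handed in; nothing more can be done
None
```

The turntable is one quarter turn clockwise, with the plunger sprung up into the next hole (judged by force and pictures), the coasters still on their studs and the hand clear; the job was handed in after about 11 s, and no verdict was shown.

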